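# Pull down the filter-holder lid with the wing-nut wrench

### The arm

A 6-joint arm with a two-finger parallel gripper is mounted at the origin on the work surface. World frame = base frame: x ahead of the robot, y to its left, z up, the work surface at z = 0. Lengths are in m, angles in rad, forces in N, time in s.
With the tool pointing down it reaches from about 0.325 to 0.85 m from the base axis. Payload 15.5 kg.
Tool frame: the origin (TCP) lies midway between the tips of the shut fingers; the grasp point (between the pads) lies 19 mm behind it; z points along the fingers, x is the direction in which the jaws open and shut, and the axes are right-handed (so a half turn about z gives the same grasp; the last joint's range is limited). The gripper opens to 91 mm and grips with 3 to 60 N. Pads are 32 mm wide; open, the fingers measure 118 mm over their backs; the gripper's body (76 mm by 178 mm) begins 60 mm behind the grasp point.
Start: joints at [1.093, 0.494, 1.345, -0, 1.302, -0.096], TCP at [0.233, 0.58, 0.214] pointing down, gripper open.
Joint ranges: [-2.91, 2.91], [-0.82, 2.16], [0.22, 2.67], [-1.22, 4.37], [0.12, 2.79], [-3.08, 3.08]. Speed limits (rad/s): [1.89, 1.89, 2.57, 3.01, 3.01, 3.01].

### API

Orientations are given as [roll, pitch, yaw] about the fixed x, y, z axes, in that order (R = Rz(yaw) Ry(pitch) Rx(roll)).
In Python, from plant import observe, grab_frame, calibration, sign_off gives the robot as it stands.
- The arm moves only by the shell command python3 -m creep 'ROWS' [FORCE]. ROWS is JSON, a list of rows, each an object with "grip": the gripper's target within -1 to 1 (shut at 1, half-way at 0, fully open at -1); "dp": the shift along the tool's x, y, z in cm, a list of three; "turn": the turn about the tool's z in rad. In form: [{"grip": grip, "dp": [x, y, z], "turn": turn}, ...]. A call has 1 to 20 rows; each row is the pose to reach, as a shift and turn from the pose commanded when the call began, along the tool's axes at that moment; what a row does not reach only later rows make up. A row lasts 1/10 s, in which the tool goes at most 50 mm and 8.59 degrees, less where a joint would pass 70% of its speed; a pose out of reach is approached as far as the arm can. A call with a gripper value outside its range is refused whole. The fingers move at their own pace and stop on an object; FORCE is the grip in N (left out, the last holds). Time passes only in rows, so rows that repeat a pose let the fingers close. It gives the time, the measured TCP pose, the force and the opening at its end, in the units of the state.
- observe(): the state, without advancing time (a new reading comes with each control period).
- grab_frame(name): name is "scene" or "top" or "wrist"; returns the picture (480x640x3 uint8, blue, green, red); there is no depth.
- calibration(name): a dict with "intrinsics" (3x3 intrinsics, pixels), "extrinsics" (4x4, takes a point from world to camera coordinates). Camera axes: x right, y up, looking along -z (the intrinsics and any distortion apply to the point x, -y, -z); pixel columns grow to the right and rows downward; lengths in m; the calibration is good to about 2 mm. A picture is of the moment at which its call begins: read the wrist's pose just before it. calibration takes no time and is no camera call; for the wrist camera it gives the pose at the moment of the call.
- sign_off(): hands the job in, once; it reports no verdict.
The state is a dict: "time": time; "q": joint angles; "joint_velocities": joint speeds; "tau": joint torques, N m; "eef_pos": TCP position; "tcp_rot": TCP orientation; "contact_force": force on the tool from outside, world axes, zero at the start; "wrist_torque": the same for the moment, N m; "width": finger opening in m.
Only numpy, scipy, OpenCV 4.12 (cv2) and the standard library are available. Lean on these libraries where they do the work, as an engineer would, in place of code of your own. Each camera call takes 0.05 s, during which the arm holds its last target. There are 200 camera calls.

### The job

Close the steel filter holder evenly, turning its two loose wing nuts clockwise with the yellow-handled wing-nut wrench only, never touching holder or nuts with the gripper: first the red nut about half way to tight, then the black nut straight across from it fully tight, then the red one fully tight. A nut is tight when its wings lie along the rim, as on the other two nuts, already done. Then stand the wrench upright on the bench top and let go.

Things in the scene. Friction and masses are not known exactly. Their poses are not given: they have to be found in the camera images.
- wing_wrench: Loose wrench standing upright, 140 mm tall, 0.2-0.4 kg. Origin: underside centre, z up. Fork below: two prongs 60 long (x), 8 thick, 30 tall; slot between them 22 wide, along x, open at both ends. Head plate 60x38, z 30-42; shaft d 18; yellow grip 28x28, z 90-140. Slot goes over a nut's wings, prong tips about 16 below their top; then twist (up to 13 deg of play). Not the blue one.
- holder: Round steel filter holder, d 220 mm (lengths in mm), fixed. Origin: centre of its foot on the bench, z up. Lid top z 85; centre port to z 118. Four wing nuts on the lid, 80 from the centre: red at +y, loose black at -y, tight ones at +x and -x. Each: hub d 26, z 85-99; above it an upright wing bar 60 long, 9 thick, z 99-121.
- nut_red (a joint): Red wing nut's angle (rad) about the vertical through its hub. Grows clockwise seen from above; starts 0 to 0.12 (loose), firm stop at 1.05 (tight), half way 0.53. Friction 0.15 N m; stays where left. Its wing bar points, in the holder's frame, 1.05 minus this value counter-clockwise from x: along x, i.e. along the rim, when tight.
- nut_black (a joint): Angle (rad) of the loose black wing nut opposite the red one: same zero, direction, start, stop, friction and wing direction in the holder's frame as nut_red.
Not all that is in view belongs to the job. Of the things like the holder, leave any that is orange; of the rest the larger one is meant.

How it is judged:
On the way, in this order (a step that is already met when the one before it is completed fails the run):
1. the red nut is about half way, the black one still loose (value of joint nut_red between 0.26 and 0.79 rad and value of joint nut_black below 0.26 rad), for 0.2 s.
2. the black nut is tight, the red one still about half way (value of joint nut_black above 0.87 rad and value of joint nut_red between 0.26 and 0.79 rad), for 0.2 s.
3. both nuts are tight (value of joint each of nut_black, nut_red above 0.87 rad), for 0.2 s.
At the end, for the whole second after the job is handed in: Both nuts within 10 degrees of their stop (joint above 0.87), the wrench standing on the bench top, upright within 10 degrees, at rest and released (all of step 3 and angle between wing_wrench's own z axis and vertical below 0.17 rad and height (world z) of wing_wrench below 0.012 m and linear speed of wing_wrench below 0.03 m/s); the robot touches nothing.
It fails at once if the red nut is turned well past half way (joint above 0.80) before the black one is tight (value of joint nut_red above 0.8 rad and value of joint nut_black below 0.85 rad).
It fails at once if the black nut is turned before the red one is about half way (value of joint nut_black above 0.3 rad and value of joint nut_red below 0.26 rad).
It fails at once if the gripper or arm touches the holder or its nuts (contact force between any of the fingers, the arm and holder above 1 N).
It also fails if it takes over 58 s, if anything falls off the work surface, if the arm or the gripper's body presses on something with over 40 N, if the wrist force passes 120 N, or if a joint passes its speed limit or range.

## Working session

There is one attempt and no reset: what is moved stays moved. The work goes in short steps, Python scripts to look and compute and a shell command to move; the robot and the scene stay as the last step left them, time stands still between calls to the robot, and variables do not carry over. Pictures are saved under pics/ and viewed, about 8 in all and at most 12, crops included, and the job is handed in when it is done.

```bash
mkdir -p pics; ls; cat > h.py <<'E'
import numpy as np,cv2
from plant import observe,grab_frame,calibration,sign_off
def ray(c,u,v):
    K=np.array(c["intrinsics"]);T=np.array(c["extrinsics"])
    d=np.linalg.inv(K)@[u,v,1];d=np.array([d[0],-d[1],-d[2]])
    R=T[:3,:3];return -R.T@T[:3,3],R.T@d
def onz(c,u,v,z):
    o,d=ray(c,u,v);return o+d*(z-o[2])/d[2]
def proj(c,p):
    K=np.array(c["intrinsics"]);T=np.array(c["extrinsics"])
    q=T[:3,:3]@p+T[:3,3];q=K@[q[0],-q[1],-q[2]];return q[:2]/q[2]
E
python3 - <<'E'
from h import *
import pickle
a=[]
for n in("top","scene"):
    c=calibration(n);im=grab_frame(n);cv2.imwrite(f"pics/{n}.png",im);pickle.dump(c,open(n+".pkl","wb"))
    print(n,c,)
print(observe())
E
```

```text
pics
top {'intrinsics': array([[447.45522366,   0.        , 319.63353483],
       [  0.        , 447.45522366, 243.65051615],
       [  0.        ,   0.        ,   1.        ]]), 'extrinsics': array([[ 0.02116131, -0.99969522, -0.01271501,  0.03955985],
       [ 0.98251332,  0.01844109,  0.18527685, -0.48952202],
       [-0.1849859 , -0.01641337,  0.9826041 , -0.85856327],
       [ 0.        ,  0.        ,  0.        ,  1.        ]])}
scene {'intrinsics': array([[490.98251947,   0.        , 323.42853974],
       [  0.        , 490.98251947, 233.80319503],
       [  0.        ,   0.        ,   1.        ]]), 'extrinsics': array([[-0.73892641,  0.67354379, -0.01806989,  0.31849625],
       [-0.45146936, -0.47503063,  0.75532862,  0.17703331],
       [ 0.50016315,  0.56629026,  0.65509706, -1.19732763],
       [ 0.        ,  0.        ,  0.        ,  1.        ]])}
{'time': 0.1, 'q': array([ 1.09248270e+00,  4.94118766e-01,  1.34604561e+00, -1.66667596e-05,
        1.30252065e+00, -9.55230261e-02]), 'joint_velocities': array([ 0.00053241, -0.00280176, -0.00118998,  0.000131  , -0.0005946 ,
        0.00053993]), 'tau': array([ 1.20984008e-03, -8.80238199e+01, -3.82540548e+01,  7.05916481e-02,
        4.84548847e-02, -2.99037868e-05]), 'eef_pos': array([0.23330365, 0.57945882, 0.2134073 ]), 'tcp_rot': array([-3.14150446e+00,  1.08892580e-03,  1.18801020e+00]), 'contact_force': array([-0.40730952, -0.22814554, -0.44704671]), 'wrist_torque': array([0.01513064, 0.03703435, 0.04178558]), 'width': 0.0910355044088805}
```

View pics/top.png

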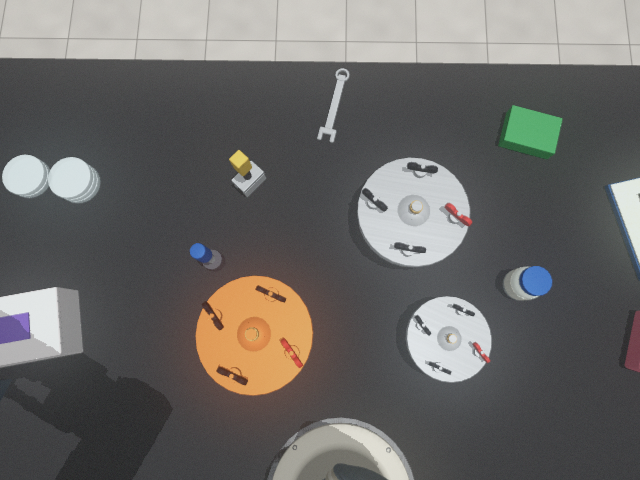

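View pics/scene.png

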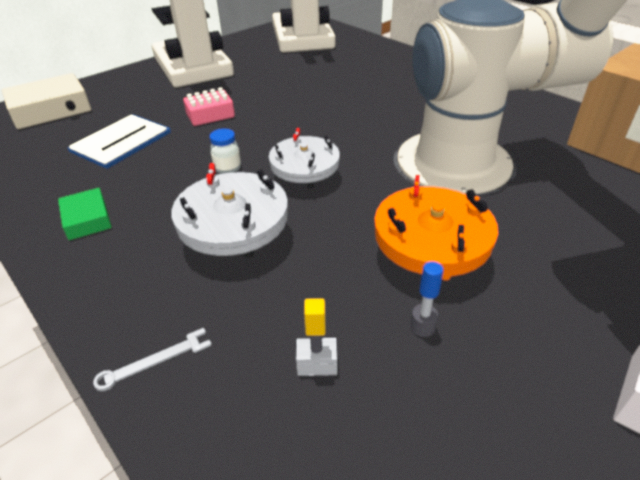

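Top view: three holder-like discs: orange (254,335), small steel (449,339) and large steel (414,212). The large steel one is meant, because it is not orange and is the larger of the rest. Its red nut is at (458,214), the loose black at (375,200), and the tight ones at (422,168) and (410,248). Wrenches: yellow grip (240,160) is the one meant. The blue-handled one (205,255) and the flat spanner (333,105) are not.

```bash
cat > m.py <<'E'
from h import *
import pickle
def blobs(im,mask,roi,amin):
    m=np.zeros_like(mask);x0,y0,x1,y1=roi;m[y0:y1,x0:x1]=mask[y0:y1,x0:x1]
    cs,_=cv2.findContours(m,cv2.RETR_EXTERNAL,cv2.CHAIN_APPROX_NONE)
    return [c for c in cs if cv2.contourArea(c)>=amin]
def masks(im):
    h=cv2.cvtColor(im,cv2.COLOR_BGR2HSV)
    return dict(yel=cv2.inRange(h,(20,120,80),(35,255,255)),
     red=cv2.inRange(h,(0,130,80),(6,255,255))|cv2.inRange(h,(172,130,80),(180,255,255)),
     blk=cv2.inRange(h,(0,0,0),(180,255,75)))
E
python3 - <<'E'
from m import *
im=cv2.imread("pics/top.png");c=pickle.load(open("top.pkl","rb"));M=masks(im)
def rep(n,cs,z):
    for k in cs:
        (u,v),s,a=cv2.minAreaRect(k);mm=cv2.moments(k);u=mm['m10']/mm['m00'];v=mm['m01']/mm['m00']
        box=cv2.boxPoints(cv2.minAreaRect(k)) 
        e=[onz(c,*p,z)[:2] for p in box]
        L=e[1]-e[0];W=e[2]-e[1]
        if np.linalg.norm(W)>np.linalg.norm(L):L,W=W,L
        print(n,(round(u,1),round(v,1)),onz(c,u,v,z).round(4)[:2],"len",np.linalg.norm(L).round(4),np.linalg.norm(W).round(4),"ang",np.degrees(np.arctan2(L[1],L[0])).round(1)%180)
rep("yel",blobs(im,M['yel'],(200,130,280,200),30),.14)
rep("red",blobs(im,M['red'],(430,190,490,240),20),.115)
# dark blobs inside lid
lid=np.zeros(im.shape[:2],np.uint8);cv2.circle(lid,(414,211),50,255,-1)
rep("blk",blobs(im,M['blk']&lid,(350,150,480,275),20),.115)
h=cv2.cvtColor(im,cv2.COLOR_BGR2HSV);g=cv2.inRange(h,(0,0,100),(180,60,255))
for k in blobs(im,g,(350,150,480,275),3000):
    hull=cv2.convexHull(k);e=cv2.fitEllipse(hull);print("lid",e,onz(c,*e[0],.085).round(4))
rep("head",blobs(im,g,(225,150,275,205),50),.042)
# wrist/other crop
A=cv2.resize(im[130:270,200:480],None,fx=2.8,fy=2.8,interpolation=cv2.INTER_CUBIC)
cv2.imwrite("pics/crop1.png",A)
# scene yellow for height check
s=cv2.imread("pics/scene.png");cs=pickle.load(open("scene.pkl","rb"))
for k in blobs(s,masks(s)['yel'],(290,290,340,345),30):
    x,y,w,hh=cv2.boundingRect(k);print("scene yel",x,y,w,hh)
    for y2,z in((y+4,.14),):print(onz(cs,x+w/2,y2,z))
E
```

```text
yel (240.2, 162.4) [0.6232 0.2   ] len 0.0446 0.0323 ang 45.5
red (466.4, 219.6) [ 0.5267 -0.2261] len 0.0242 0.0104 ang 50.099999999999994
red (452.3, 208.1) [ 0.5486 -0.2005] len 0.0211 0.007 ang 43.400000000000006
blk (375.0, 201.3) [ 0.5593 -0.055 ] len 0.0459 0.0096 ang 48.19999999999999
blk (421.9, 167.9) [ 0.6274 -0.1451] len 0.0558 0.0124 ang 80.9
lid ((413.2928771972656, 212.04360961914062), (109.75651550292969, 113.83529663085938), 109.23895263671875) [ 0.5475 -0.1329  0.085 ]
head (249.5, 179.8) [0.6225 0.1989] len 0.0629 0.0511 ang 138.4
scene yel 304 298 22 38
[0.6253946  0.19966803 0.14      ]
```

View pics/crop1.png

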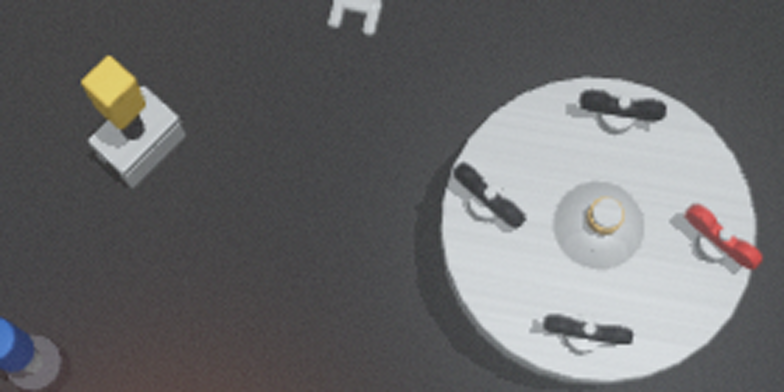

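Crop: the wrench head's long side runs up-right at about 44° in the image, so the slot lies at about 135° in world. The loose black is at crop (490,195) and the red at (725,237). Measured centres fit the given sizes: red to black is 160 mm, the tight nut is 80 mm from the centre, and the holder's yaw is about 172°. I'm moving over the wrench for a wrist look.

```bash
python3 -m creep '[{"grip":-1,"dp":[0,0,-4],"turn":0},{"grip":-1,"dp":[-20.5,50.7,-5],"turn":0.4},{"grip":-1,"dp":[-20.5,50.7,-5],"turn":0.4},{"grip":-1,"dp":[-20.5,50.7,-5],"turn":0.4},{"grip":-1,"dp":[-20.5,50.7,-5],"turn":0.4},{"grip":-1,"dp":[-20.5,50.7,-5],"turn":0.4},{"grip":-1,"dp":[-20.5,50.7,-5],"turn":0.4},{"grip":-1,"dp":[-20.5,50.7,-5],"turn":0.4},{"grip":-1,"dp":[-20.5,50.7,-5],"turn":0.4},{"grip":-1,"dp":[-20.5,50.7,-5],"turn":0.4},{"grip":-1,"dp":[-20.5,50.7,-5],"turn":0.4},{"grip":-1,"dp":[-20.5,50.7,-5],"turn":0.4},{"grip":-1,"dp":[-20.5,50.7,-5],"turn":0.4},{"grip":-1,"dp":[-20.5,50.7,-5],"turn":0.4},{"grip":-1,"dp":[-20.5,50.7,-5],"turn":0.4},{"grip":-1,"dp":[-20.5,50.7,-5],"turn":0.4}]'
python3 - <<'E'
from h import *
import pickle
c=calibration("wrist");im=grab_frame("wrist");cv2.imwrite("pics/w1.png",im);pickle.dump(c,open("w1.pkl","wb"))
t=pickle.load(open("top.pkl","rb"))
print(observe()["eef_pos"],observe()["tcp_rot"])
for p in((239.3,158.9,.14),(248.3,176.3,.042)):print(onz(t,*p))
E
```

```text
time: 1.7
eef_pos: [0.6263, 0.2013, 0.264]
tcp_rot: [-3.141, 0.0, 0.789]
contact_force: [0.2, 0.2, -0.4]
width: 0.0914
[0.62638408 0.20125191 0.26404302] [-3.14144483e+00  8.45895383e-05  7.89469907e-01]
[0.63014275 0.20214348 0.14      ]
[0.63009812 0.20182446 0.042     ]
```

View pics/w1.png

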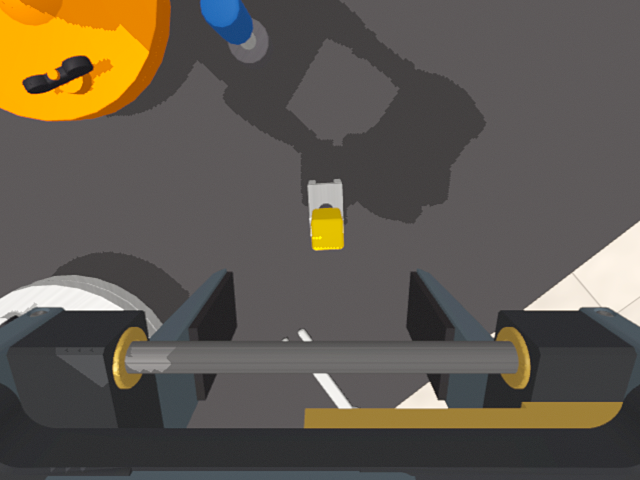

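Wrist view: grip at (328,230), head plate above it at (325,195), nearly square to the jaws. I'll work out the remaining offset and angle.

```bash
python3 - <<'E'
from m import *
im=cv2.imread("pics/w1.png");c=pickle.load(open("w1.pkl","rb"))
k=blobs(im,masks(im)['yel'],(290,180,370,270),50)[0]
m=np.zeros(im.shape[:2],np.uint8);cv2.drawContours(m,[k],-1,255,-1)
V=cv2.cvtColor(im,cv2.COLOR_BGR2HSV)[:,:,2]
print("V by row",[(y,int(V[y,328]),np.where(m[y])[0][[0,-1]].tolist()) for y in range(206,253,3) if m[y].any()])
T=np.array([0.6263,0.2013]);yw=.7895
ax=np.array([np.cos(yw),np.sin(yw)]);ay=np.array([np.sin(yw),-np.cos(yw)])
pts=k[:,0,:]
b=np.array([(x,max(pts[pts[:,0]==x][:,1])) for x in range(316,341)])
s=np.polyfit(b[:,0],b[:,1],1);w=[onz(c,x,np.polyval(s,x),.14)[:2] for x in(314,342)]
d=w[1]-w[0];print("edge world ang",np.degrees(np.arctan2(d[1],d[0])),"tool",np.degrees(yw))
mid=(w[0]+w[1])/2-T;print("bottom-edge mid in tool mm",mid@ax*1e3,mid@ay*1e3)
g=cv2.inRange(cv2.cvtColor(im,cv2.COLOR_BGR2HSV),(0,0,140),(180,40,255))
k=blobs(im,g,(295,170,360,240),50)[0];p=k[:,0,:]
for y in(185,190,195,200):
    xs=p[p[:,1]==y][:,0]
    if len(xs):
        for x in(xs.min(),xs.max()):
            q=onz(c,x,y,.042)[:2]-T;print("head",y,x,q@ax*1e3,q@ay*1e3)
E
```

```text
V by row [(209, 190, [314, 339]), (212, 188, [312, 340]), (215, 188, [312, 340]), (218, 191, [312, 341]), (221, 228, [311, 342]), (224, 228, [311, 342]), (227, 229, [311, 343]), (230, 228, [312, 342]), (233, 228, [312, 343]), (236, 228, [312, 343]), (239, 228, [312, 343]), (242, 227, [312, 343]), (245, 226, [312, 343]), (248, 255, [312, 341])]
edge world ang 48.592067789024306 tool 45.23501792557849
bottom-edge mid in tool mm 5.768116053320227 14.01707529371288
head 185 308 -14.74690847792988 -27.561031251729727
head 185 341 21.550489796711084 -27.59884409848335
head 190 308 -14.802052578510777 -22.054534683929905
head 190 341 21.64705038265175 -22.092727305540816
head 195 308 -14.857659574280074 -16.501815025373208
head 195 342 22.853529253866576 -16.541561443835054
head 200 308 -14.913735318313764 -10.90228780840579
head 200 342 22.95639552249543 -10.94243602008335
```

```bash
python3 -m creep '[{"grip":-1,"dp":[0.4,0.1,4],"turn":-0.02},{"grip":-1,"dp":[0.4,0.1,8],"turn":-0.02},{"grip":-1,"dp":[0.4,0.1,11],"turn":-0.02},{"grip":-1,"dp":[0.4,0.1,14],"turn":-0.02},{"grip":-1,"dp":[0.4,0.1,16.8],"turn":-0.02},{"grip":-1,"dp":[0.4,0.1,16.8],"turn":-0.02},{"grip":1,"dp":[0.4,0.1,16.8],"turn":-0.02},{"grip":1,"dp":[0.4,0.1,16.8],"turn":-0.02},{"grip":1,"dp":[0.4,0.1,16.8],"turn":-0.02},{"grip":1,"dp":[0.4,0.1,16.8],"turn":-0.02},{"grip":1,"dp":[0.4,0.1,16.8],"turn":-0.02},{"grip":1,"dp":[0.4,0.1,16.8],"turn":-0.02},{"grip":1,"dp":[0.4,0.1,16.8],"turn":-0.02},{"grip":1,"dp":[0.4,0.1,16.8],"turn":-0.02},{"grip":1,"dp":[0.4,0.1,16.8],"turn":-0.02}]' 50
```

```text
time: 3.25
eef_pos: [0.6305, 0.2023, 0.0957]
tcp_rot: [-3.141, 0.0, 0.808]
contact_force: [0.3, -0.1, -4.1]
width: 0.0275
```

```bash
python3 -m creep '[{"grip":1,"dp":[0,0,-5],"turn":0},{"grip":1,"dp":[0,0,-10],"turn":0},{"grip":1,"dp":[0,0,-15.5],"turn":0.1},{"grip":1,"dp":[-4,2.4,-15.5],"turn":0.25},{"grip":1,"dp":[-8,4.8,-15.5],"turn":0.4},{"grip":1,"dp":[-12,7.2,-15.5],"turn":0.55},{"grip":1,"dp":[-16,9.6,-15.5],"turn":0.7},{"grip":1,"dp":[-20,12,-15.5],"turn":0.85},{"grip":1,"dp":[-24,14.4,-15.5],"turn":1.0},{"grip":1,"dp":[-28,16.8,-15.5],"turn":1.15},{"grip":1,"dp":[-32,19.2,-15.5],"turn":1.3},{"grip":1,"dp":[-35,21.2,-15.5],"turn":1.43},{"grip":1,"dp":[-36.5,22,-15.5],"turn":1.52},{"grip":1,"dp":[-36.5,22,-15.5],"turn":1.52},{"grip":1,"dp":[-36.5,22,-15.5],"turn":1.52}]'
python3 - <<'E'
from h import *
import pickle
o=observe();print(o["eef_pos"],o["tcp_rot"],o["width"])
c=calibration("wrist");im=grab_frame("wrist");cv2.imwrite("pics/w2.png",im);pickle.dump(c,open("w2.pkl","wb"))
s=grab_frame("scene");cv2.imwrite("pics/s2.png",s)
t=grab_frame("top");cv2.imwrite("pics/t2.png",t)
a=cv2.resize(s[130:290,140:340],None,fx=2.5,fy=2.5,interpolation=cv2.INTER_CUBIC)
b=cv2.resize(im,(500,375));H=np.zeros((400,1000,3),np.uint8)
H[:400,:500]=a;H[:375,500:]=b;cv2.imwrite("pics/j2.png",cv2.resize(H,(800,320)))
E
```

```text
time: 4.75
eef_pos: [0.5373, -0.2134, 0.2506]
tcp_rot: [-3.142, 0.001, -0.711]
contact_force: [0.3, 0.4, -2.8]
width: 0.0279
[ 0.53731204 -0.21336007  0.25063559] [-3.14150791e+00  7.82670921e-04 -7.11144034e-01] 0.027859052658091802
```

View pics/j2.png

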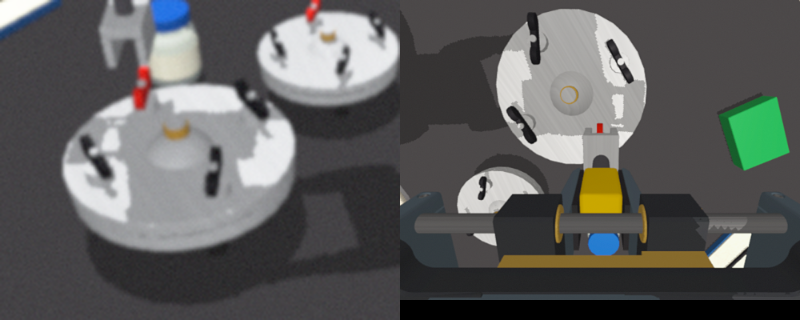

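The scene view shows the fork just above and behind the red wings. In the wrist view the red wing (600,128) sticks out centred under the head along the slot. The loose black is at (533,38), parallel to the slot. I'll refine the centres with this sharper picture.

```bash
python3 - <<'E'
from m import *
im=cv2.imread("pics/w2.png");c=pickle.load(open("w2.pkl","rb"));M=masks(im)
def seg(k,z):
    (r)=cv2.minAreaRect(k);b=cv2.boxPoints(r);e=[onz(c,*p,z)[:2] for p in b]
    if np.linalg.norm(e[1]-e[0])<np.linalg.norm(e[2]-e[1]):e=e[1:]+e[:1]
    d=e[0]-e[1];return np.mean(e,0) if len(e)==4 else 0,np.linalg.norm(d),np.linalg.norm(e[1]-e[2]),np.degrees(np.arctan2(d[1],d[0]))%180
P=[]
for roi in((195,10,240,110),(325,50,385,140),(170,160,222,235)):
    m=cv2.inRange(cv2.cvtColor(im,cv2.COLOR_BGR2HSV),(0,0,0),(180,255,60))
    ks=blobs(im,m,roi,40)
    for k in ks:
        s=seg(k,.117);print(roi,cv2.minAreaRect(k)[0],s)
ks=blobs(im,M['red'],(300,190,345,220),5)
for k in ks:
    x,y,w,h=cv2.boundingRect(k);print("red",x,y,w,h,onz(c,x+w/2,y+1,.12))
# predicted pixels
C=np.array([.5485,-.1342]);yw=np.radians(172.2)
for n,a in(("+x",0),("blk",-90),("-x",180)):
    p=C+.08*np.array([np.cos(yw+np.radians(a)),np.sin(yw+np.radians(a))]);print(n,p.round(4),proj(c,np.r_[p,.12]))
print("port",proj(c,np.r_[C,.118]))
E
```

```text
(195, 10, 240, 110) (213.46444702148438, 60.50253677368164) (array([ 0.56383541, -0.0567869 ]), np.float64(0.0583807733345391), np.float64(0.013599239845403703), np.float64(49.10391610972925))
(325, 50, 385, 140) (361.2698974609375, 115.75605773925781) (array([ 0.62578082, -0.1620778 ]), np.float64(0.027309360114535774), np.float64(0.00925581265879236), np.float64(80.47772054983116))
(325, 50, 385, 140) (342.20001220703125, 80.90001678466797) (array([ 0.63058339, -0.13220869]), np.float64(0.026387796576756366), np.float64(0.00937062704534447), np.float64(78.91716183427035))
(170, 160, 222, 235) (194.52381896972656, 199.3474578857422) (array([ 0.47399467, -0.12182074]), np.float64(0.056306238617364585), np.float64(0.015142178924273301), np.float64(81.3593746681258))
red 315 197 10 16 [ 0.55734394 -0.19045803  0.12      ]
+x [ 0.4692 -0.1233] [191.2615064  205.55253459]
blk [ 0.5594 -0.0549] [206.60135875  63.27607077]
-x [ 0.6278 -0.1451] [350.17257243  96.63505486]
port [267.56516056 153.35424063]
```

```bash
python3 -m creep '[{"grip":1,"dp":[0,0,1.5],"turn":0},{"grip":1,"dp":[0,0,2.8],"turn":0},{"grip":1,"dp":[0,0,3.6],"turn":0},{"grip":1,"dp":[0,0,4.4],"turn":0},{"grip":1,"dp":[0,0,5],"turn":0},{"grip":1,"dp":[0,0,5],"turn":0},{"grip":1,"dp":[0,0,5],"turn":0}]'
python3 - <<'E'
from h import *
o=observe();print(o["contact_force"],o["wrist_torque"],o["eef_pos"])
E
```

```text
time: 5.6
eef_pos: [0.5377, -0.2135, 0.2011]
tcp_rot: [-3.142, -0.0, -0.712]
contact_force: [0.5, -0.1, -1.9]
width: 0.0274
[ 0.54648245 -0.06144649 -1.86646238] [-0.1222203   0.11967194  0.00068933] [ 0.53769933 -0.2135263   0.20114504]
```

```bash
python3 -m creep '[{"grip":1,"dp":[0,0,5],"turn":0.1},{"grip":1,"dp":[0,0,5],"turn":0.1},{"grip":1,"dp":[0,0,5],"turn":0.1}]' 2>/dev/null >/dev/null; echo skip
```

```text
skip
```

That call was wrong. dp is relative to the start of each call, so I commanded another 5 cm down. I'm checking the state now.

```bash
python3 - <<'E'
from h import *
o=observe();print(o)
s=grab_frame("scene");cv2.imwrite("pics/s3.png",s);w=grab_frame("wrist");cv2.imwrite("pics/w3.png",w)
a=cv2.resize(s[110:270,140:340],None,fx=2,fy=2,interpolation=cv2.INTER_CUBIC)
H=np.zeros((320,800,3),np.uint8);H[:,:400]=a;H[:300,400:]=cv2.resize(w,(400,300));cv2.imwrite("pics/j3.png",H)
E
```

```text
{'time': 5.9, 'q': array([-4.81359331e-01,  4.96562392e-01,  1.53759225e+00,  1.17809289e-05,
        1.10622272e+00,  3.30832429e-01]), 'joint_velocities': array([ 0.0010226 , -0.00444879,  0.00825202,  0.00189761,  0.01397062,
       -0.00775468]), 'tau': array([-4.26651549e-02, -8.38190174e+01, -3.38619232e+01,  9.33219935e-02,
       -5.16975503e-01,  2.97659291e-01]), 'eef_pos': array([ 0.53807102, -0.21381092,  0.15138236]), 'tcp_rot': array([-3.14118792e+00, -1.14596917e-03, -8.12197264e-01]), 'contact_force': array([-0.08715992,  0.37134084, -2.52163032]), 'wrist_torque': array([-0.04077129,  0.17353292, -0.01425685]), 'width': 0.027870054744668245}
```

View pics/j3.png

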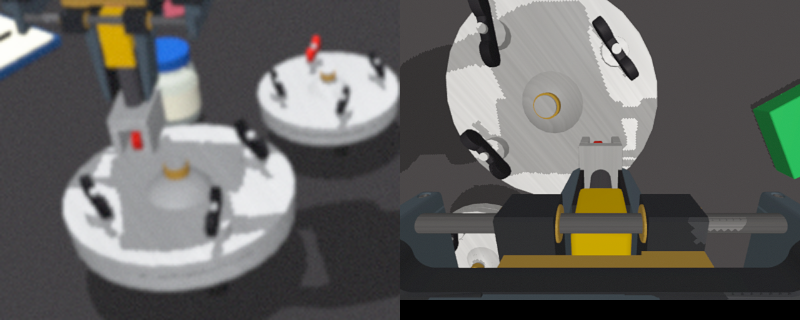

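The wrench stopped on the hub and slid about 45 mm up in the grip. It is still upright over the red wings (scene crop 137,140), forces are low and the gripper is clear of the holder. To regrasp at the right height, I'll open slightly so the fingers still cage the grip, rise, then close.

```bash
python3 -m creep '[{"grip":0.27,"dp":[0,0,0],"turn":0},{"grip":0.27,"dp":[0,0,0],"turn":0},{"grip":0.27,"dp":[0,0,-0.5],"turn":0},{"grip":0.27,"dp":[0,0,-1.5],"turn":0},{"grip":0.27,"dp":[0,0,-3],"turn":0},{"grip":0.27,"dp":[0,0,-4.4],"turn":0},{"grip":0.27,"dp":[0,0,-4.4],"turn":0},{"grip":1,"dp":[0,0,-4.4],"turn":0},{"grip":1,"dp":[0,0,-4.4],"turn":0},{"grip":1,"dp":[0,0,-4.4],"turn":0},{"grip":1,"dp":[0,0,-4.4],"turn":0}]' 50
python3 - <<'E'
from h import *
o=observe();print(o["contact_force"],o["wrist_torque"])
c=calibration("wrist")
s=grab_frame("scene");cv2.imwrite("pics/s4.png",s);w=grab_frame("wrist");cv2.imwrite("pics/w4.png",w)
import pickle;pickle.dump(c,open("w4.pkl","wb"))
a=cv2.resize(s[110:270,140:340],None,fx=2,fy=2,interpolation=cv2.INTER_CUBIC)
H=np.zeros((320,800,3),np.uint8);H[:,:400]=a;H[:300,400:]=cv2.resize(w,(400,300));cv2.imwrite("pics/j4.png",H)
E
```

```text
time: 7.1
eef_pos: [0.5376, -0.2135, 0.1951]
tcp_rot: [-3.141, -0.0, -0.812]
contact_force: [-1.0, 0.4, 13.1]
width: 0.0278
[-1.02873456  0.44317789 13.05764482] [0.36901323 0.5571082  0.02355629]
```

View pics/j4.png

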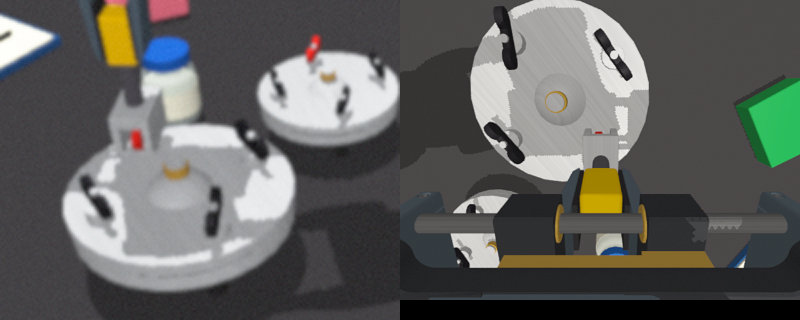

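Regrasped, with the wrench still upright over the red wings (scene crop 137,140). Next I raise it 6 mm and turn to half way.

```bash
python3 -m creep '[{"grip":1,"dp":[0,0,-0.6],"turn":0},{"grip":1,"dp":[0,0,-0.6],"turn":0.1},{"grip":1,"dp":[0,0,-0.6],"turn":0.2},{"grip":1,"dp":[0,0,-0.6],"turn":0.3},{"grip":1,"dp":[0,0,-0.6],"turn":0.4},{"grip":1,"dp":[0,0,-0.6],"turn":0.48},{"grip":1,"dp":[0,0,-0.6],"turn":0.55},{"grip":1,"dp":[0,0,-0.6],"turn":0.55},{"grip":1,"dp":[0,0,-0.6],"turn":0.55}]'
python3 - <<'E'
from h import *
o=observe();print(o["contact_force"],o["wrist_torque"])
E
```

```text
time: 8.1
eef_pos: [0.5367, -0.2129, 0.2002]
tcp_rot: [3.14, 0.002, -1.36]
contact_force: [-3.7, 3.8, -3.9]
width: 0.0276
[-3.72025193  3.78733563 -3.87244704] [1.02457383 1.13309404 0.13455761]
```

```bash
python3 -m creep '[{"grip":1,"dp":[0,0,0],"turn":-0.12},{"grip":1,"dp":[0,0,0],"turn":-0.15},{"grip":1,"dp":[0,0,-2],"turn":-0.15},{"grip":1,"dp":[0,0,-5],"turn":-0.15},{"grip":1,"dp":[-3,-1.1,-5],"turn":-0.25},{"grip":1,"dp":[-6,-2.3,-5],"turn":-0.35},{"grip":1,"dp":[-9,-3.4,-5],"turn":-0.45},{"grip":1,"dp":[-12,-4.6,-5],"turn":-0.55},{"grip":1,"dp":[-14.9,-5.7,-5],"turn":-0.645},{"grip":1,"dp":[-14.9,-5.7,-5],"turn":-0.645},{"grip":1,"dp":[-14.9,-5.7,-5],"turn":-0.645}]'
python3 - <<'E'
from m import *
o=observe();print(o["contact_force"],o["wrist_torque"])
c=calibration("wrist");w=grab_frame("wrist");cv2.imwrite("pics/w5.png",w);pickle.dump(c,open("w5.pkl","wb"))
s=grab_frame("scene");cv2.imwrite("pics/s5.png",s);t=grab_frame("top");cv2.imwrite("pics/t5.png",t)
H=np.zeros((560,800,3),np.uint8);H[:300,:400]=cv2.resize(w,(400,300))
H[:300,400:]=cv2.resize(t[130:280,340:540],(400,300),interpolation=cv2.INTER_CUBIC)
H[300:,:400]=cv2.resize(s[130:260,140:340],(400,260),interpolation=cv2.INTER_CUBIC)
cv2.imwrite("pics/j5.png",H)
T=pickle.load(open("top.pkl","rb"))
ks=blobs(t,masks(t)['red'],(430,190,500,250),5)
for k in ks:
    u=k[:,0,:].mean(0);print("red top",u,onz(T,*u,.117),cv2.contourArea(k))
if ks:
    p=np.array([onz(T,*q,.117)[:2] for q in np.vstack(ks)[:,0,:]]);vx,vy,x,y=cv2.fitLine(p.astype(np.float32),2,0,.001,.001).ravel();print("ang",np.degrees(np.arctan2(vy,vx)))
E
```

```text
time: 9.2
eef_pos: [0.5627, -0.0556, 0.2509]
tcp_rot: [3.141, -0.001, -0.715]
contact_force: [-0.2, -0.5, -3.1]
width: 0.0276
[-0.17928655 -0.46999389 -3.13049642] [-0.09579204  0.15268906 -0.01558943]
```

View pics/j5.png

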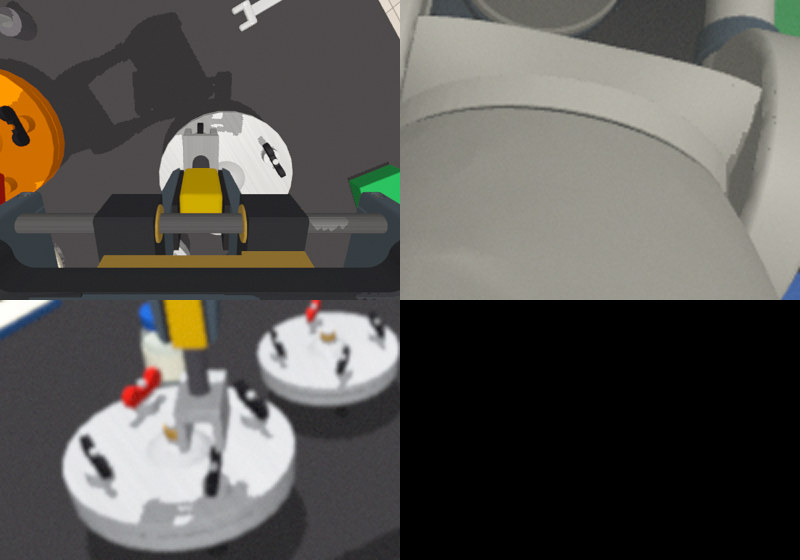

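The red nut has turned (scene crop 142,387). In the wrist view the black wing end (200,128) is centred under the head. I'll measure the red angle in the scene picture.

```bash
python3 - <<'E'
from m import *
c=pickle.load(open("scene.pkl","rb"))
for f in("scene","s5"):
    s=cv2.imread(f"pics/{f}.png");m=cv2.morphologyEx(masks(s)['red'],cv2.MORPH_CLOSE,np.ones((5,5)))
    for k in blobs(s,m,(190,150,235,205),15):
        p=k[:,0,:].astype(float);x=p[:,0]
        a=p[x<=x.min()+3].mean(0);b=p[x>=x.max()-3].mean(0)
        A=onz(c,*a,.11);B=onz(c,*b,.11);d=A-B;print(f,a,b,A,B,np.linalg.norm(d),np.degrees(np.arctan2(d[1],d[0])))
# predicted end pixels for values
C=np.array([.5377,-.2134])
for v in(.05,.3,.4,.5,.6,.7,.8):
    th=np.radians(51.7)-v;d=.028*np.array([np.cos(th),np.sin(th)]);print(v,proj(c,np.r_[C+d,.11]).round(1),proj(c,np.r_[C-d,.11]).round(1))
E
```

```text
scene [207.82608696 173.43478261] [213.31578947 171.05263158] [ 0.54035142 -0.2194335   0.11      ] [ 0.52771772 -0.21907358  0.11      ] 0.012638823413818607 -1.6318613756676084
s5 [201.6 177.5] [218.         168.58333333] [ 0.55704363 -0.21570392  0.11      ] [ 0.51592954 -0.22011651  0.11      ] 0.041350202318339385 6.125843662433034
0.05 [208.4 182.2] [212.7 166.4]
0.3 [204.9 182.1] [216.1 166.5]
0.4 [203.6 181.9] [217.3 166.7]
0.5 [202.4 181.6] [218.5 167. ]
0.6 [201.2 181.2] [219.6 167.3]
0.7 [200.2 180.8] [220.7 167.7]
0.8 [199.3 180.3] [221.6 168.2]
```

Red reads about 0.5–0.6. Slot angle and play bound it to 0.46–0.69, so it's inside the window. Now down onto black.

```bash
python3 -m creep '[{"grip":1,"dp":[0,0,1.5],"turn":0},{"grip":1,"dp":[0,0,2.8],"turn":0},{"grip":1,"dp":[0,0,3.6],"turn":0},{"grip":1,"dp":[0,0,4.3],"turn":0},{"grip":1,"dp":[0,0,5],"turn":0},{"grip":1,"dp":[0,0,5],"turn":0}]'
python3 - <<'E'
from h import *
o=observe();print(o["contact_force"],o["wrist_torque"])
E
```

```text
time: 9.95
eef_pos: [0.5621, -0.0561, 0.2002]
tcp_rot: [3.141, 0.001, -0.717]
contact_force: [-0.2, -0.2, -3.4]
width: 0.0279
[-0.20031059 -0.1524249  -3.38853315] [-0.0973788   0.16882542 -0.06215968]
```

```bash
python3 -m creep '[{"grip":1,"dp":[0,0,0],"turn":0.1},{"grip":1,"dp":[0,0,0],"turn":0.2},{"grip":1,"dp":[0,0,0],"turn":0.3},{"grip":1,"dp":[0,0,0],"turn":0.4},{"grip":1,"dp":[0,0,0],"turn":0.5},{"grip":1,"dp":[0,0,0],"turn":0.6},{"grip":1,"dp":[0,0,0],"turn":0.7},{"grip":1,"dp":[0,0,0],"turn":0.8},{"grip":1,"dp":[0,0,0],"turn":0.9},{"grip":1,"dp":[0,0,0],"turn":1.0},{"grip":1,"dp":[0,0,0],"turn":1.08},{"grip":1,"dp":[0,0,0],"turn":1.12},{"grip":1,"dp":[0,0,0],"turn":1.12},{"grip":1,"dp":[0,0,0],"turn":1.12}]'
python3 - <<'E'
from h import *
o=observe();print(o["contact_force"],o["wrist_torque"])
E
python3 -m creep '[{"grip":1,"dp":[0,0,0],"turn":0.03},{"grip":1,"dp":[0,0,0],"turn":0.06},{"grip":1,"dp":[0,0,0],"turn":0.06}]'
python3 - <<'E'
from h import *
o=observe();print(o["contact_force"],o["wrist_torque"])
E
```

```text
time: 11.35
eef_pos: [0.5622, -0.0554, 0.2011]
tcp_rot: [3.141, 0.001, -1.837]
contact_force: [-0.8, 4.9, -3.9]
width: 0.0279
[-0.78702509  4.93437556 -3.8535744 ] [1.34895796 0.66656649 0.1685582 ]
time: 11.65
eef_pos: [0.5623, -0.0555, 0.2011]
tcp_rot: [3.141, 0.001, -1.898]
contact_force: [-0.9, 5.4, -3.1]
width: 0.028
[-0.91169155  5.38943664 -3.11759693] [1.30453232 0.47576812 0.17783337]
```

```bash
python3 -m creep '[{"grip":1,"dp":[0,0,0],"turn":0.03},{"grip":1,"dp":[0,0,0],"turn":0.05},{"grip":1,"dp":[0,0,0],"turn":0.05}]'
python3 - <<'E'
from h import *
o=observe();print(o["contact_force"],o["wrist_torque"])
E
python3 -m creep '[{"grip":1,"dp":[0,0,0],"turn":0.03},{"grip":1,"dp":[0,0,0],"turn":0.03}]'
python3 - <<'E'
from h import *
o=observe();print(o["contact_force"],o["wrist_torque"])
E
```

```text
time: 11.95
eef_pos: [0.5624, -0.0553, 0.2011]
tcp_rot: [3.141, 0.001, -1.947]
contact_force: [-0.6, 5.9, -3.1]
width: 0.0279
[-0.58191538  5.90688936 -3.13505302] [1.59892606 0.42108083 0.16724536]
time: 12.15
eef_pos: [0.5623, -0.0549, 0.2011]
tcp_rot: [3.141, 0.001, -1.977]
contact_force: [-0.4, 8.7, -3.0]
width: 0.028
[-0.44076629  8.67564276 -2.95959538] [2.33461116 0.30169529 0.39347863]
```

Torque jumped to 0.39 N·m, so black is at its stop. Now I back off within the play, lift and return over red.

```bash
python3 -m creep '[{"grip":1,"dp":[0,0,0],"turn":-0.12},{"grip":1,"dp":[0,0,0],"turn":-0.18},{"grip":1,"dp":[0,0,0],"turn":-0.18},{"grip":1,"dp":[0,0,-2],"turn":-0.18},{"grip":1,"dp":[0,0,-5],"turn":-0.18},{"grip":1,"dp":[3.1,-0.8,-5],"turn":-0.3},{"grip":1,"dp":[6.2,-1.6,-5],"turn":-0.42},{"grip":1,"dp":[9.2,-2.4,-5],"turn":-0.54},{"grip":1,"dp":[12.3,-3.2,-5],"turn":-0.66},{"grip":1,"dp":[15.4,-4,-5],"turn":-0.8},{"grip":1,"dp":[15.4,-4,-5],"turn":-0.8},{"grip":1,"dp":[15.4,-4,-5],"turn":-0.8}]'
python3 - <<'E'
from m import *
o=observe();print(o["contact_force"],o["wrist_torque"])
c=calibration("wrist");w=grab_frame("wrist");cv2.imwrite("pics/w6.png",w);pickle.dump(c,open("w6.pkl","wb"))
s=grab_frame("scene");cv2.imwrite("pics/s6.png",s)
H=np.zeros((400,800,3),np.uint8);H[:,:400]=cv2.resize(w[0:320,160:480],(400,400))
H[:,400:]=cv2.resize(s[120:270,150:300],(400,400),interpolation=cv2.INTER_CUBIC)
cv2.imwrite("pics/j6.png",H)
E
```

```text
time: 13.35
eef_pos: [0.5382, -0.2138, 0.251]
tcp_rot: [-3.141, -0.0, -1.182]
contact_force: [0.1, 0.8, -2.8]
width: 0.0276
[ 0.12620829  0.7710867  -2.76741859] [-0.00271451  0.13238961  0.06095802]
```

View pics/j6.png

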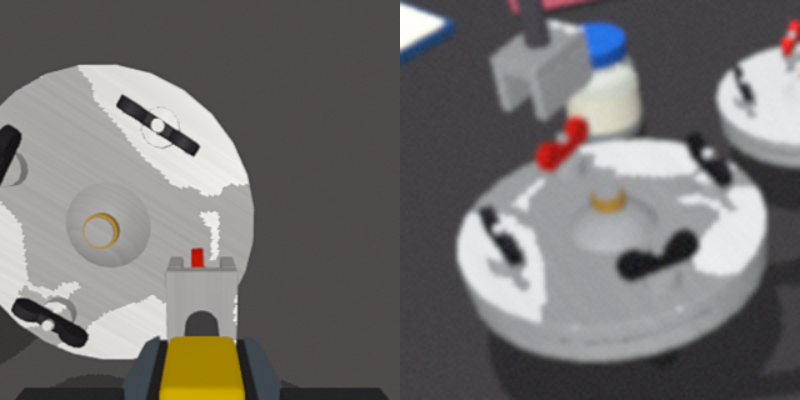

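Scene crop: the black wings (657,257) now lie along the rim. Wrist crop: the red wing end (197,258) is in the slot, about 2 mm left of its centre at 201. Descending with a slight turn correction.

```bash
python3 -m creep '[{"grip":1,"dp":[0,0,1.5],"turn":-0.05},{"grip":1,"dp":[0,0,2.8],"turn":-0.05},{"grip":1,"dp":[0,0,3.6],"turn":-0.05},{"grip":1,"dp":[0,0,4.3],"turn":-0.05},{"grip":1,"dp":[0,0,5],"turn":-0.05},{"grip":1,"dp":[0,0,5],"turn":-0.05}]'
python3 - <<'E'
from h import *
o=observe();print(o["contact_force"],o["wrist_torque"])
E
```

```text
time: 14.05
eef_pos: [0.5381, -0.2129, 0.2002]
tcp_rot: [3.141, 0.001, -1.127]
contact_force: [-0.4, 0.4, -2.5]
width: 0.0278
[-0.35264195  0.35600136 -2.48847524] [-0.0850757   0.11730222 -0.02953359]
```

Final yaw on black was −1.977, so red needs about 0.85 from here.

```bash
python3 -m creep '[{"grip":1,"dp":[0,0,0],"turn":0.1},{"grip":1,"dp":[0,0,0],"turn":0.2},{"grip":1,"dp":[0,0,0],"turn":0.3},{"grip":1,"dp":[0,0,0],"turn":0.4},{"grip":1,"dp":[0,0,0],"turn":0.5},{"grip":1,"dp":[0,0,0],"turn":0.6},{"grip":1,"dp":[0,0,0],"turn":0.7},{"grip":1,"dp":[0,0,0],"turn":0.77},{"grip":1,"dp":[0,0,0],"turn":0.8},{"grip":1,"dp":[0,0,0],"turn":0.8}]'
python3 - <<'E'
from h import *
o=observe();print(o["contact_force"],o["wrist_torque"])
E
python3 -m creep '[{"grip":1,"dp":[0,0,0],"turn":0.03},{"grip":1,"dp":[0,0,0],"turn":0.05},{"grip":1,"dp":[0,0,0],"turn":0.05}]'
python3 - <<'E'
from h import *
o=observe();print(o["contact_force"],o["wrist_torque"])
E
```

```text
time: 15.05
eef_pos: [0.5384, -0.213, 0.2011]
tcp_rot: [-3.142, 0.0, -1.927]
contact_force: [-0.6, 2.7, -2.0]
width: 0.0279
[-0.60810259  2.66364788 -2.010805  ] [0.66985678 0.33779345 0.054354  ]
time: 15.35
eef_pos: [0.5384, -0.2131, 0.201]
tcp_rot: [-3.141, 0.0, -1.976]
contact_force: [-1.6, 3.8, -1.1]
width: 0.0277
[-1.55013046  3.8428369  -1.12751006] [1.03832666 0.35494349 0.16804558]
```

```bash
python3 -m creep '[{"grip":1,"dp":[0,0,0],"turn":0.03},{"grip":1,"dp":[0,0,0],"turn":0.03}]'
python3 - <<'E'
from h import *
o=observe();print(o["contact_force"],o["wrist_torque"])
E
python3 -m creep '[{"grip":1,"dp":[0,0,0],"turn":0.03},{"grip":1,"dp":[0,0,0],"turn":0.03}]'
python3 - <<'E'
from h import *
o=observe();print(o["contact_force"],o["wrist_torque"])
E
```

```text
time: 15.55
eef_pos: [0.5384, -0.2131, 0.2011]
tcp_rot: [-3.141, 0.0, -2.006]
contact_force: [-1.2, 3.0, -1.1]
width: 0.0276
[-1.15363589  2.98139808 -1.07959464] [1.09950824 0.47479557 0.89099428]
time: 15.75
eef_pos: [0.5384, -0.2131, 0.2011]
tcp_rot: [-3.141, -0.0, -2.035]
contact_force: [-1.9, 3.2, 0.8]
width: 0.028
[-1.85793143  3.23509785  0.81006309] [1.13991345 0.63710188 1.72522686]
```

Firm stop at 1.7 N·m. Now I back off, lift and carry the wrench back to its clear spot.

```bash
python3 -m creep '[{"grip":1,"dp":[0,0,0],"turn":-0.12},{"grip":1,"dp":[0,0,0],"turn":-0.22},{"grip":1,"dp":[0,0,0],"turn":-0.22},{"grip":1,"dp":[0,0,-2],"turn":-0.22},{"grip":1,"dp":[0,0,-5],"turn":-0.22},{"grip":1,"dp":[-4,1.1,-5],"turn":-0.3},{"grip":1,"dp":[-8,2.2,-5],"turn":-0.4},{"grip":1,"dp":[-12,3.3,-5],"turn":-0.5},{"grip":1,"dp":[-16,4.4,-5],"turn":-0.6},{"grip":1,"dp":[-20,5.5,-5],"turn":-0.7},{"grip":1,"dp":[-24,6.6,-5],"turn":-0.8},{"grip":1,"dp":[-28,7.7,-5],"turn":-0.8},{"grip":1,"dp":[-32,8.8,-5],"turn":-0.8},{"grip":1,"dp":[-36,10,-5],"turn":-0.8},{"grip":1,"dp":[-39,10.8,-5],"turn":-0.8},{"grip":1,"dp":[-40.6,11.2,-5],"turn":-0.8},{"grip":1,"dp":[-40.6,11.2,-5],"turn":-0.8},{"grip":1,"dp":[-40.6,11.2,-5],"turn":-0.8}]'
python3 - <<'E'
from m import *
t=grab_frame("top");cv2.imwrite("pics/t7.png",t);s=grab_frame("scene");cv2.imwrite("pics/s7.png",s)
H=np.zeros((400,800,3),np.uint8)
H[:,:400]=cv2.resize(t[130:290,335:495],(400,400),interpolation=cv2.INTER_CUBIC)
H[:,400:]=cv2.resize(s[150:400,150:400],(400,400),interpolation=cv2.INTER_CUBIC)
cv2.imwrite("pics/j7.png",H)
E
```

```text
time: 17.55
eef_pos: [0.6208, 0.1992, 0.2507]
tcp_rot: [3.141, -0.0, -1.238]
contact_force: [-0.2, -0.0, -3.8]
width: 0.0279
```

View pics/j7.png

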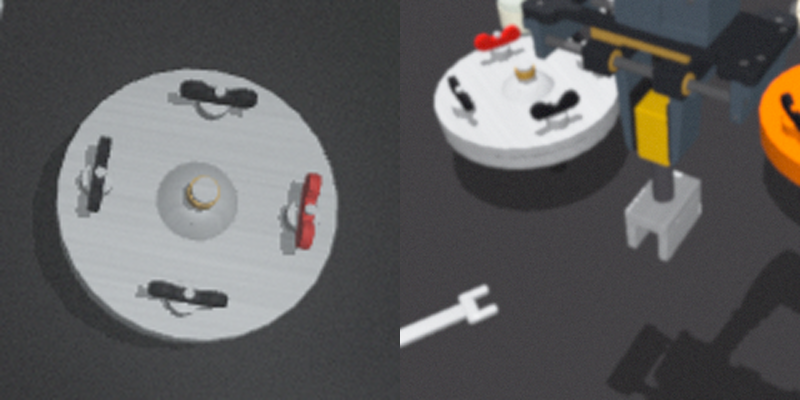

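Top crop: the red (310,210) and black (100,175) wings both lie along the rim, parallel to each other. Setting the wrench down.

```bash
python3 -m creep '[{"grip":1,"dp":[0,0,4],"turn":0},{"grip":1,"dp":[0,0,8],"turn":0},{"grip":1,"dp":[0,0,11],"turn":0},{"grip":1,"dp":[0,0,13.5],"turn":0},{"grip":1,"dp":[0,0,14.5],"turn":0},{"grip":1,"dp":[0,0,15],"turn":0},{"grip":1,"dp":[0,0,15.3],"turn":0},{"grip":1,"dp":[0,0,15.3],"turn":0},{"grip":1,"dp":[0,0,15.3],"turn":0}]'
python3 -m creep '[{"grip":1,"dp":[0,0,0.1],"turn":0},{"grip":1,"dp":[0,0,0.2],"turn":0},{"grip":1,"dp":[0,0,0.2],"turn":0}]'
```

```text
time: 18.55
eef_pos: [0.6214, 0.1999, 0.099]
tcp_rot: [-3.14, -0.0, -1.237]
contact_force: [0.3, 0.1, -2.7]
width: 0.0278
time: 18.85
eef_pos: [0.6211, 0.1999, 0.0965]
tcp_rot: [-3.141, -0.0, -1.237]
contact_force: [-1.2, -0.9, 4.6]
width: 0.0278
```

Contact with the bench (+4.6 N). Releasing and withdrawing.

```bash
python3 -m creep '[{"grip":0.2,"dp":[0,0,0],"turn":0},{"grip":0,"dp":[0,0,0],"turn":0},{"grip":-0.5,"dp":[0,0,0],"turn":0},{"grip":-1,"dp":[0,0,0],"turn":0},{"grip":-1,"dp":[0,0,0],"turn":0},{"grip":-1,"dp":[0,0,0],"turn":0},{"grip":-1,"dp":[0,0,-3],"turn":0},{"grip":-1,"dp":[0,0,-7],"turn":0},{"grip":-1,"dp":[0,0,-11],"turn":0},{"grip":-1,"dp":[0,0,-15],"turn":0},{"grip":-1,"dp":[0,0,-15],"turn":0},{"grip":-1,"dp":[0,0,-15],"turn":0}]'
python3 - <<'E'
from m import *
s=grab_frame("scene");w=grab_frame("wrist");H=np.zeros((400,800,3),np.uint8)
H[:,:400]=cv2.resize(s[150:400,150:400],(400,400));H[:300,400:]=cv2.resize(w,(400,300));cv2.imwrite("pics/j8.png",H)
E
```

```text
time: 20.05
eef_pos: [0.6211, 0.1999, 0.2467]
tcp_rot: [-3.14, -0.0, -1.237]
contact_force: [-1.2, -0.6, -1.0]
width: 0.0911
```

View pics/j8.png

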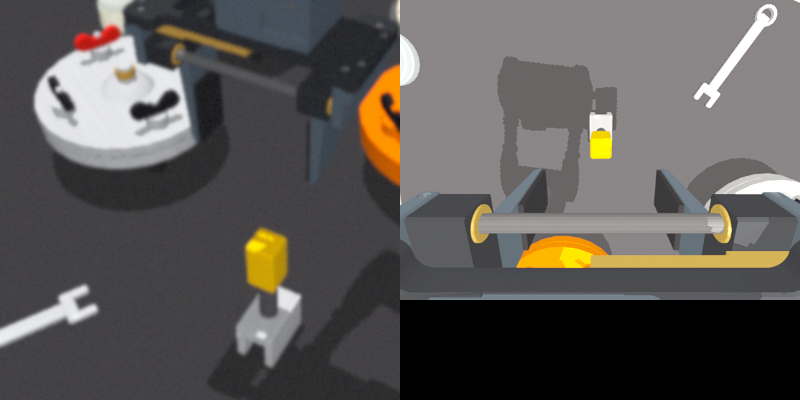

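The wrench stands upright and free (scene crop 268,290) and the gripper is clear above it. Handing in.

```bash
python3 -c "
from plant import sign_off;print(sign_off())"
```

```text
the job is handed in; nothing more can be done
None
```

The holder is closed and the job is handed in at about 20 s of the 58 s. I turned the red nut to about half way, the black one to its stop and then the red one to its stop. The wrench is back on the bench, standing upright and released.

- **Red half way:** I estimated 0.5–0.6 rad from the scene image, and the slot angle and play bounded it to 0.46–0.69. The red nut's angle was never read directly.
- **Stops:** Torque rose to 0.39 N·m on black and 1.7 N·m on red. Black's stop was pressed much more lightly than red's, but the last top picture shows both sets of wings along the rim.
- **Wrench:** The last pictures show it upright with the gripper open and clear above it. I measured neither its tilt nor its height.
- **One error:** On the first visit to the red nut I commanded an extra 5 cm downward by mistake. The wrench stopped on the hub and slid up in the grip. The fingers stayed above the nuts, and the forces read low afterwards. The peak force in that moment was not recorded, so I can't say it stayed within the limits. I opened slightly with the wrench still on the nut, regrasped it at the right height and carried on.

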